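Slide a battery module into its contact bay and bar it in

ROBOT

A 7-joint arm with a two-finger parallel gripper is mounted at the origin on a cart in front of the work surface, level with it; the furniture and walls round the work are solid. World frame = base frame: x ahead of the robot, y to its left, z up, the work surface at z = 0. Lengths are in m, angles in rad, forces in N, time in s.
With the tool pointing down it reaches from about 0.4 to 0.85 m from the base axis. Payload 10.4 kg.
Tool frame: the origin (TCP) lies at the very end of the fingers, on their centre line; the grasp point (between the pads) lies 19 mm behind it; z points along the fingers, y is the line along which they close (so a half turn about z gives the same grasp; the last joint's range is limited). The gripper opens to 87 mm and grips with 3 to 60 N. Pads are 19 mm wide; open, the fingers measure 117 mm over their backs; the gripper's body (75 mm by 190 mm) begins 51 mm behind the grasp point.
Start: joints at [1.17, 0.332, -0.065, 1.46, 0.022, 1.35, -0.088], TCP at [0.231, -0.581, 0.223] pointing down, gripper open.
Joint ranges: [-2.6, 2.6], [-0.5, 2.12], [-1.47, 1.34], [0.16, 2.42], [-1.27, 4.41], [0.06, 2.06], [-2.6, 2.6]. Speed limits (rad/s): [2.22, 2.22, 2.79, 2.79, 3.14, 3.14, 3.14].

INTERFACE

Orientations are given as a unit quaternion [x, y, z, w].
In Python, from bench import r gives the robot as it stands.
- The arm moves only by the shell command python3 -m crank 'ROWS' [FORCE]. ROWS is JSON, a list that holds one entry, the list of rows, each a list of 5 numbers: the shift along the tool's x, y, z in mm, then the turn about the tool's z in degrees, then the opening, from -1 (shut) to 1 (fully open). A call has 1 to 20 rows; each row is the pose to reach, as a shift and turn from the pose commanded when the call began, along the tool's axes at that moment; what a row does not reach only later rows make up. A row lasts 1/10 s, in which the tool goes at most 50 mm and 8.59 degrees, less where a joint would pass 70% of its speed; a pose out of reach is approached as far as the arm can. A call with a gripper value outside its range is refused whole. The fingers move at their own pace and stop on an object; FORCE is the grip in N (left out, the last holds). Time passes only in rows, so rows that repeat a pose let the fingers close. It gives the time, the measured TCP pose, the force, the opening and the grip force at its end, in the units of the state.
- r.read_state(): the state, without advancing time (a new reading comes with each control period).
- r.camera(name): name is "side" or "top"; returns a dict with "image" (480x640x3 uint8, red, green, blue), "vfov" (degrees; the focal length in pixels is half the picture's height over the tangent of half this angle, whatever the lens; pixels are square), "cx", "cy" (the principal point, pixels), "eye" and "attitude" of the camera in the world. Camera axes: x right, y down, z forward; pixel columns grow to the right and rows downward; lengths in m; the calibration is good to about 2 mm. A picture is of the moment at which its call begins. There is no depth.
- r.close_job(): hands the job in; it is judged then, once.
The state is a dict: "time": time; "joint_positions": joint angles; "joint_vel": joint speeds; "joint_torque": joint torques, N m; "ee_pos": TCP position; "eef_rot": TCP orientation; "ft_force": force on the tool from outside, world axes, zero at the start; "torque": the same for the moment, N m; "width": finger opening in m; "grip_force": force on a finger pad.
Only numpy, scipy, OpenCV 4.12 (cv2) and the standard library are available. Lean on these libraries where they do the work, as an engineer would, in place of code of your own. Each camera call takes 0.05 s, during which the arm holds its last target. There are 200 camera calls.

TASK

Put the battery module on test: push it along the worktop, low down near its base so that it slides and does not tip over, squarely into the contact bay until it stands fully home against the stops and both spring contacts are pressed in. Then swing the bay's retaining bar fully shut behind it, up against its keeper. Nothing is to be picked up: never lift the module, and leave the other things on the bench where they are.

Things in the scene. Friction and masses are not known exactly. Their poses are not given: they have to be found in the camera images.
- module: Battery module: dark grey plastic box with black lid and black rubber sole, the largest loose thing. 65 mm along its x, 151 along y, 94 high (terminal posts 101); 0.95 kg. Origin: centre of its underside, z up. Its +x face (two upright brass strips) goes first into the bay and starts roughly facing it; the flat -x face (five thin black ribs) is pushed.
- module_push (a point): Middle of the module's -x face, 25 mm above the worktop: a good height to push at. It slides stiffly on its rubber sole, at about 5 to 9 N. Pushed more than about 45 mm above the worktop the module may tip forward over its leading lower edge.
- bay: Contact bay: aluminium fixture fixed on the worktop, open above, no floor plate. Origin: on the worktop, where a fully home module's origin is; x points INTO the bay (push direction), z up; a home module has the bay's axes. Inner faces of the guide rails, 36 mm high, at y = +-78.5 mm (3 mm play a side). Black stop pads at x = 32.5 mm meet the module's +x face; contact head behind, 70 mm high.
- bay_mouth (a point): Middle of the bay's mouth, on the worktop at bay (-59, 0) mm. Flared lead-ins, 36 mm high, narrow from y = +-98 mm here to the rails' +-78.5 mm at x = -22 mm.
- contact_near (a joint): Spring contact, a brass plunger 11 mm in diameter at bay y = +30 mm, 30 mm above the worktop, in m: 0 = fully out, 0.005 = pressed by a module against the stops. Spring 300 N/m (1.5 N when home); the module's friction on the worktop holds it there when let go.
- contact_far (a joint): The same spring contact at bay y = -30 mm.
- bar (a joint): Hinge of the retaining bar, rad: 0 = shut across the mouth, 2 mm behind a home module, its end against the keeper. Starts open at 1.7 to 2.0, pointing out of the bay and a little away from the module's path. At value q it points from the hinge in bay direction (-sin q, cos q). Turns stiffly (0.06 N m), stays where left; stops at 0 and 2.2.
- bar_hinge (a point): The bar's upright hinge axis at bay (-42, -104) mm, 53 mm above the worktop. The hinge barrel is 20 mm in diameter and 64 mm high.
- bar_mid (a point): Point in the bar's centre line, 110 mm from the hinge axis, 53 mm above the worktop. The bar is a flat steel strip on edge, 8 mm thick, 16 mm high (z = 45 to 61 mm), reaching 222 mm from the axis. To shut it, push on the side that faces away from the module's path (when shut, the side away from the module).
- beaker_100: Bystander: empty clear beaker, 54 mm in diameter, 68 mm high. Origin: centre of its underside, as for all bystanders. Leave them alone.
- tip_box: Bystander: blue pipette tip box with clear lid, 91 x 122 x 69 mm.
- timer: Bystander: white digital timer standing on edge, 20 x 68 x 60 mm.
- marker: Bystander: white marker pen with black cap lying flat, 17 x 131 x 18 mm (long along its y).
- petri_dish: Bystander: covered clear petri dish, 90 mm in diameter, 15 mm high.

How it is judged:
On the way, in this order (a step that is already met when the one before it is completed fails the run):
1. with the bar still open, the module is pushed fully home: upright and square, both contacts pressed in (value of joint each of contact_near, contact_far above 0.003 m and x of module in the frame of bay above -0.003 m and angle between the x axis of module and the x axis of bay, either way round below 0.05 rad and angle between module's own z axis and vertical below 0.05 rad and value of joint bar above 1 rad), for 0.2 s.
2. the bar is swung shut behind the module (value of joint bar below 0.06 rad), for 0.2 s.
At the end, for the whole second after the job is handed in: The module stands upright on the worktop at rest, within 3 mm of its seated place along the bay, square to it within 0.05 rad, both contacts pressed in by more than 3 mm, and the bar is shut to within 0.06 rad of its stop (value of joint each of contact_near, contact_far above 0.003 m and x of module in the frame of bay between -0.003 and 0.003 m and angle between the x axis of module and the x axis of bay, either way round below 0.05 rad and angle between module's own z axis and vertical below 0.05 rad and height (world z) of module below 0.004 m and linear speed of module below 0.02 m/s and value of joint bar below 0.06 rad); the robot touches nothing.
It fails at once if the module is tipped by more than 0.2 rad (angle between module's own z axis and vertical above 0.2 rad).
It fails at once if the module is lifted off the worktop (height (world z) of module above 0.012 m).
It fails at once if another thing on the bench is moved by more than 30 mm (distance of any of beaker_100, tip_box, timer, marker, petri_dish from where it was at the start of the episode above 0.03 m).
It also fails if it takes over 61 s, if anything falls off the work surface, if the arm or the gripper's body presses on something with over 40 N, if the wrist force passes 120 N, or if a joint passes its speed limit or range.

## Working session

There is one attempt and no reset: what is moved stays moved. The work goes in short steps, Python scripts to look and compute and a shell command to move; the robot and the scene stay as the last step left them, time stands still between calls to the robot, and variables do not carry over. Pictures are saved under pics/ and viewed, at most 10 in all, crops included, and the job is handed in when it is done.

```bash
mkdir -p pics; ls; python3 - <<'E'
from bench import r
import cv2
for n in("top","side"):
    c=r.camera(n); cv2.imwrite(f"pics/{n}0.png",c["image"][:,:,::-1]); print({k:v for k,v in c.items() if k!="image"})
s=r.read_state();print(s)
E
```

```text
pics
{'vfov': 43.41576497969673, 'cx': 322.1959272953434, 'cy': 241.02586862580404, 'eye': array([ 0.36063974, -0.03529946,  1.67560296]), 'attitude': array([-0.69944723,  0.71141024, -0.04894298,  0.04768264])}
{'vfov': 51.27307074842004, 'cx': 314.0445359106792, 'cy': 242.06684757100157, 'eye': array([0.0598012 , 1.02136789, 0.55537845]), 'attitude': array([-0.18697044,  0.80756442, -0.54503133,  0.12578792])}
{'time': 0.1, 'joint_positions': array([ 1.17043785,  0.33280815, -0.06469979,  1.46084047,  0.02161461,
        1.34986689, -0.08851513]), 'joint_vel': array([ 1.06623535e-03, -1.67875814e-03,  1.93167494e-03, -1.88364186e-03,
        4.02010070e-06,  1.86653755e-03, -6.64656958e-04]), 'joint_torque': array([ 2.44945666e-03, -6.24544787e+01,  2.51296861e-02, -3.90716136e+01,
       -6.13009231e-02,  3.65197426e-02, -7.09335481e-06]), 'ee_pos': array([ 0.23039606, -0.58063157,  0.22184186]), 'eef_rot': array([ 9.82214466e-01,  1.87761463e-01, -1.48292092e-04, -5.95280718e-04]), 'ft_force': array([-0.38093548, -0.06030828, -0.35866831]), 'torque': array([0.01637404, 0.03107445, 0.06358708]), 'grip_force': 0.0, 'width': 0.08735812179831938}
```

View pics/top0.png

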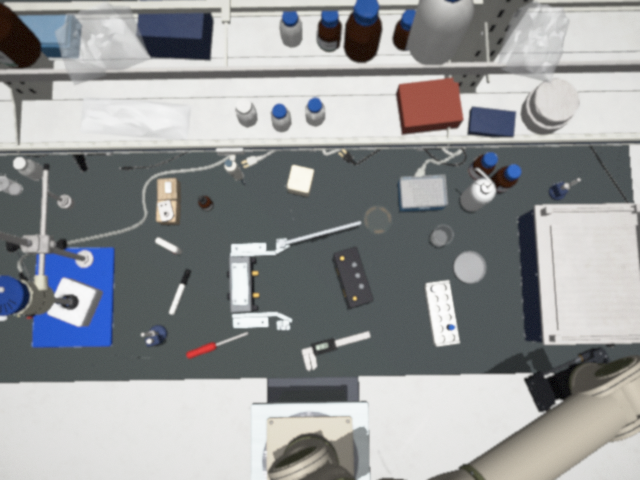

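View pics/side0.png

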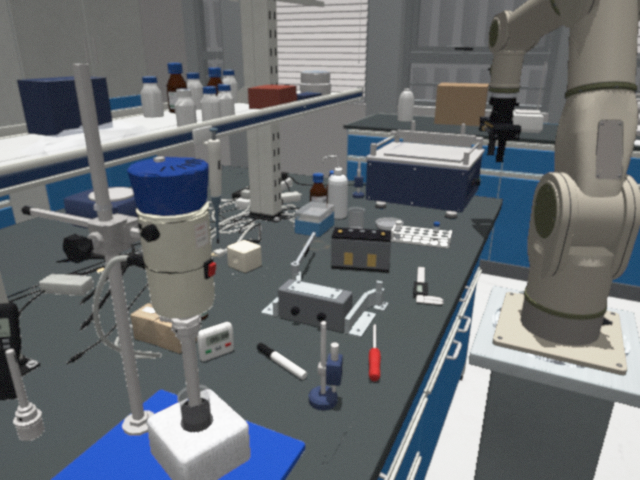

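The top view (up = world +x, left = +y) shows the bay at about (243,283), its hinge at (283,243), the bar tip at (360,224) and the module at (352,277). The side view agrees with this. I'll zoom in on the bay and module.

```bash
cat > h.py <<'E'
import numpy as np, cv2
from scipy.spatial.transform import Rotation as R
from bench import r
def ray(c,u,v):
    f=240/np.tan(np.radians(c["vfov"]/2))
    return R.from_quat(c["attitude"]).apply([(u-c["cx"])/f,(v-c["cy"])/f,1])
def pt(c,u,v,z):
    d=ray(c,u,v); return (c["eye"]+d*(z-c["eye"][2])/d[2])
def px(c,p):
    f=240/np.tan(np.radians(c["vfov"]/2))
    q=R.from_quat(c["attitude"]).inv().apply(np.array(p)-c["eye"]); return q[0]/q[2]*f+c["cx"],q[1]/q[2]*f+c["cy"]
E
python3 - <<'E'
from h import *
c=r.camera("top");im=c["image"][:,:,::-1]
crop=im[205:345,215:400]
cv2.imwrite("pics/crop0.png",cv2.resize(crop,None,fx=4.2,fy=4.2,interpolation=cv2.INTER_CUBIC))
for p in [(322,241),(352,277),(243,283)]: print(pt(c,*p,0.09))
E
```

```text
[ 0.57888852 -0.03947668  0.09      ]
[ 0.48186884 -0.11684528  0.09      ]
[0.47093553 0.17011815 0.09      ]
```

View pics/crop0.png

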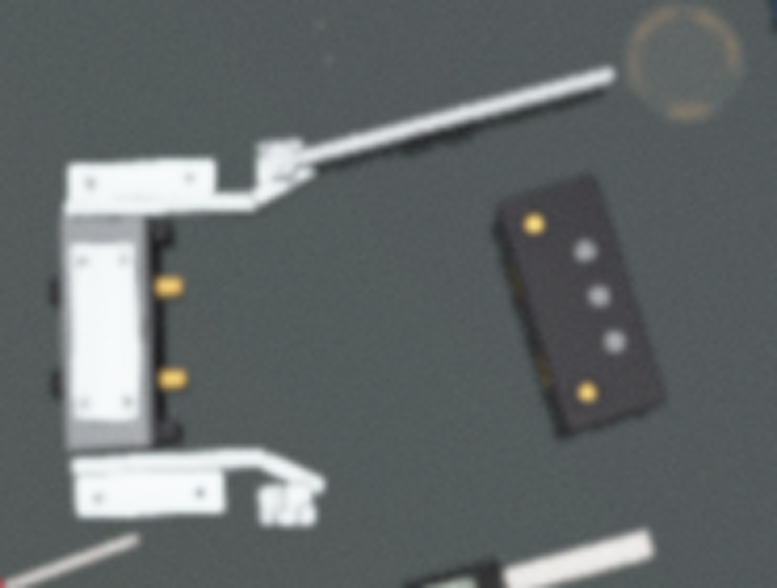

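The crop shows the module lid's corners at about (500,205), (593,176), (665,402) and (562,435). The plungers are at (170,286) and (172,378), the rail inner edges at crop rows ~212 and ~452, the hinge at (281,160) and the bar tip at (612,75). The ring is only a stain on the bench.

```bash
cat >> h.py <<'E'
def see():
    c=r.camera("top");im=c["image"];return c,im
def blobs(c,im,z,box):
    h=cv2.cvtColor(im,cv2.COLOR_RGB2HSV); m=cv2.inRange(h,(12,110,110),(35,255,255))
    n,l,s,ce=cv2.connectedComponentsWithStats(m)
    return [(ce[i],s[i,:],pt(c,*ce[i],z)) for i in range(1,n) if s[i,4]>=4 and box[0]<ce[i][0]<box[1] and box[2]<ce[i][1]<box[3]]
E
python3 - <<'E'
from h import *
c,im=see()
for z,b in((.101,(325,385,240,310)),(.03,(245,270,260,310))):
    for x in blobs(c,im,z,b): print(x[0].round(1),x[1],x[2].round(4))
g=lambda x,y,z:pt(c,215+(x+.5)/4.2-.5,205+(y+.5)/4.2-.5,z)
P=dict(head_ur=(150,215,.07),head_lr=(152,447,.07),rail_u1=(70,212,.036),rail_u2=(250,210,.036),rail_l1=(72,458,.036),rail_l2=(262,450,.036),hinge=(281,160,.064),tip=(612,75,.061),flareu=(315,172,.036),flarel=(323,482,.036),
m1=(500,205,.094),m2=(593,176,.094),m3=(665,402,.094),m4=(562,435,.094))
for k,v in P.items(): print(k,g(*v).round(4)[:2])
E
```

```text
[341.6 257.9] [340 257   4   3  11] [ 0.5317 -0.0903  0.101 ]
[354.5 298. ] [353 297   4   3   8] [ 0.4262 -0.1215  0.101 ]
[254.3 272.8] [252 271   6   5  26] [0.5024 0.1469 0.03  ]
[255.3 294.8] [253 293   6   5  26] [0.4423 0.1443 0.03  ]
head_ur [0.5448 0.1531]
head_lr [0.3978 0.152 ]
rail_u1 [0.5516 0.2092]
rail_u2 [0.5509 0.092 ]
rail_l1 [0.3924 0.2074]
rail_l2 [0.3954 0.0852]
hinge [0.5796 0.0697]
tip [ 0.6319 -0.1445]
flareu [0.5752 0.0494]
flarel [0.3744 0.0462]
m1 [ 0.5447 -0.0697]
m2 [ 0.5621 -0.1286]
m3 [ 0.4196 -0.1699]
m4 [ 0.4003 -0.1054]
```

```bash
python3 -m crank '[[[50,-66,0,-8,1],[95,-125,0,-16,1],[130,-170,0,-24,1],[157,-207,0,-32,1],[157,-207,0,-40,1],[200,-220,0,-48,1],[240,-230,0,-56,1],[280,-240,0,-64,1],[320,-247,0,-72,1],[360,-255,0,-80,1],[393,-260,0,-83.4,1],[393,-260,0,-83.4,1],[393,-260,0,-83.4,1],[393,-260,0,-83.4,1],[393,-260,0,-83.4,1]]]'
```

```text
time: 1.7
ee_pos: [0.4991, -0.1954, 0.2226]
eef_rot: [0.609, 0.793, -0.0, 0.0]
ft_force: [-0.3, 0.3, -0.1]
width: 0.0869
grip_force: 0.0
```

```bash
python3 -m crank '[[[0,0,40,0,1],[0,0,80,0,1],[0,0,120,0,1],[0,0,150,0,1],[0,0,175,0,1],[0,0,191,0,1],[0,0,191,0,1],[0,0,191,0,1]]]'
python3 - <<'E'
from h import *
c,im=see()
cv2.imwrite("pics/d1.png",cv2.resize(im[205:345,215:400,::-1],None,fx=4.2,fy=4.2,interpolation=cv2.INTER_CUBIC))
s=r.camera("side");cv2.imwrite("pics/s1.png",cv2.resize(s["image"][190:350,260:480,::-1],None,fx=3.5,fy=3.5,interpolation=cv2.INTER_CUBIC))
E
```

```text
time: 2.5
ee_pos: [0.4999, -0.1949, 0.0322]
eef_rot: [0.609, 0.793, -0.0, 0.0]
ft_force: [-0.8, -0.1, 1.0]
width: 0.0869
grip_force: 0.0
```

View pics/s1.png

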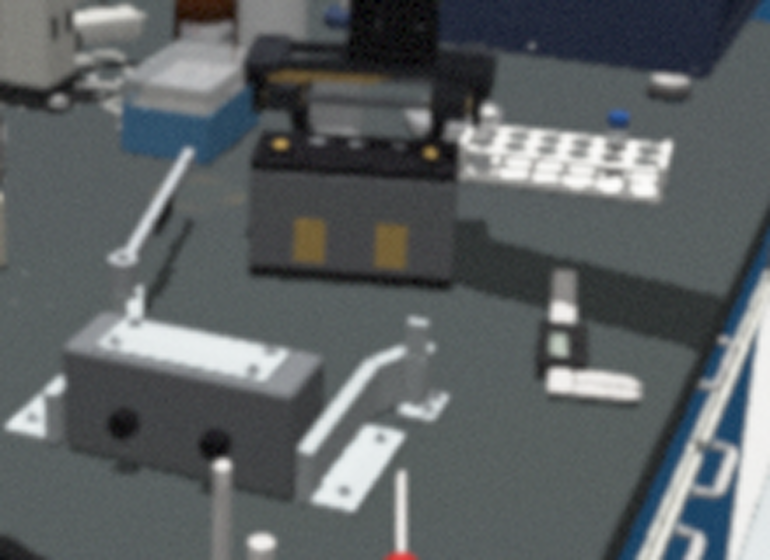

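Side view: the gripper is upright behind the module, with both fingers clear of it, and the module's path to the bay is free. Now I'll make contact.

```bash
python3 -m crank '[[[8,0,1,0,1],[16,0,1,0,1],[23,0,1,0,1],[28,0,1,0,1],[31,0,1,0,1],[31,0,1,0,1]]]'; python3 -m crank '[[[2,0,0,0,1],[4,0,0,0,1],[6,0,0,0,1],[8,0,0,0,1],[10,0,0,0,1],[10,0,0,0,1]]]'
```

```text
time: 3.2
ee_pos: [0.4918, -0.1643, 0.0306]
eef_rot: [0.608, 0.794, -0.0, 0.0]
ft_force: [-0.2, 0.2, -0.6]
width: 0.0872
grip_force: 0.0
time: 3.8
ee_pos: [0.4894, -0.1546, 0.0306]
eef_rot: [0.608, 0.794, 0.0, 0.0]
ft_force: [0.8, -3.1, 0.0]
width: 0.0869
grip_force: 1.9
```

```bash
python3 -m crank '[[[6,0.1,0,0.9,1],[12.5,0.2,0,1.75,1],[19,0.4,0,2.6,1],[25,0.8,0,3.5,1],[31,1.2,0,4.4,1],[37.5,1.7,0,5.25,1],[43.5,2.3,0,6.1,1],[50,3,0,7,1]]]'; python3 - <<'E'
from h import *
c,im=see()
cv2.imwrite("pics/d2.png",cv2.resize(im[205:345,215:400,::-1],None,fx=4.2,fy=4.2,interpolation=cv2.INTER_CUBIC))
for x in blobs(c,im,.101,(270,385,240,310)): print(x[0].round(1),x[1],x[2].round(4))
E
```

```text
time: 4.6
ee_pos: [0.4791, -0.1059, 0.0306]
eef_rot: [0.656, 0.755, -0.0, 0.0]
ft_force: [-0.1, -6.0, 1.6]
width: 0.0872
grip_force: 2.7
[321.5 259.5] [320 258   4   4  12] [ 0.5284 -0.0373  0.101 ]
[328.5 301.5] [328 301   2   2   4] [ 0.4183 -0.0537  0.101 ]
```

View pics/d2.png

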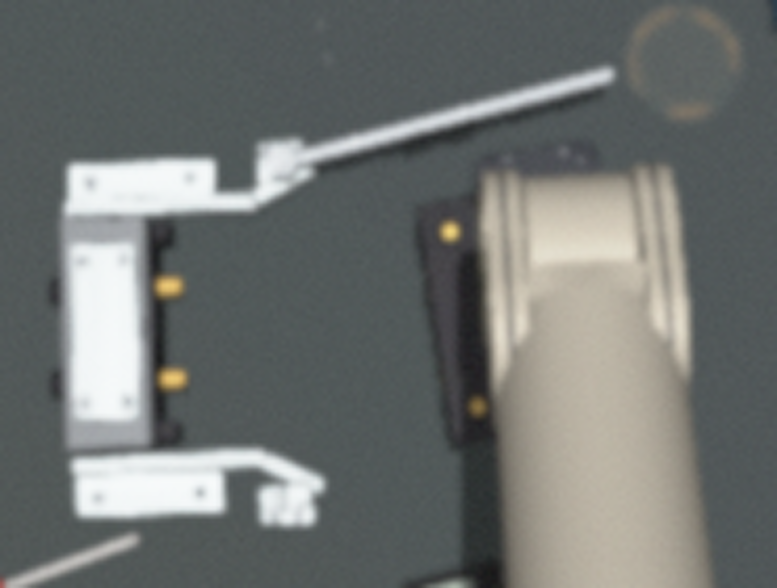

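The top view shows the module following squarely: its posts are at crop (450,231) and (477,405), which puts its yaw at about 98° as intended. I'll continue the arc.

```bash
python3 -m crank '[[[6,0.1,0,0.9,1],[12.5,0.3,0,1.75,1],[19,0.7,0,2.6,1],[25,1.2,0,3.5,1],[31,1.9,0,4.4,1],[37.5,2.6,0,5.25,1],[43.5,3.6,0,6.1,1],[50,4.7,0,7,1]]]'; python3 - <<'E'
from h import *
c,im=see()
cv2.imwrite("pics/d3.png",cv2.resize(im[205:345,215:400,::-1],None,fx=4.2,fy=4.2,interpolation=cv2.INTER_CUBIC))
for x in blobs(c,im,.101,(265,385,240,310)): print(x[0].round(1),x[1],x[2].round(4))
E
```

```text
time: 5.45
ee_pos: [0.4765, -0.0563, 0.0306]
eef_rot: [0.701, 0.713, -0.001, 0.0]
ft_force: [-1.6, -6.4, 4.4]
width: 0.0873
grip_force: 3.5
[306.7 300.1] [305 299   4   3   9] [0.4228 0.0031 0.101 ]
```

View pics/d3.png

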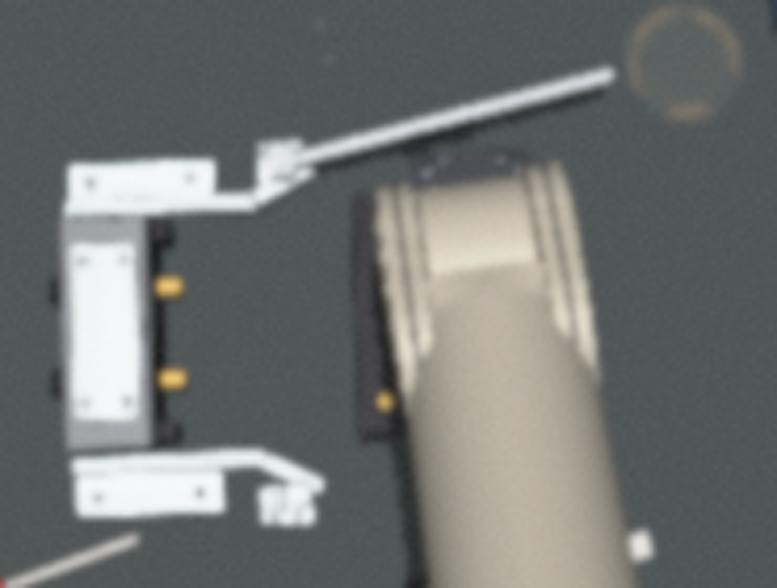

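```bash
python3 - <<'E'
from h import *
c,im=see()
g=lambda x,y,z:pt(c,215+(x+.5)/4.2-.5,205+(y+.5)/4.2-.5,z)[:2].round(4)
print(g(356,190,.094),g(363,440,.094))
# measured vertical edges: green-ish luminance profile along columns
G=cv2.GaussianBlur(im,(0,0),.8).astype(int).sum(2)
for u in (301,303): print(u,G[245:256,u],G[304:315,u])
for u in (240,255,270): print(u,G[248:262,u],G[305:320,u])
E
```

```text
[0.5557 0.0207] [0.3993 0.0182]
301 [249 256 258 255 247 232 219 213 213 216 217] [216 215 207 192 174 176 199 229 248 256 259]
303 [254 257 257 259 265 266 269 276 285 300 315] [214 212 202 182 164 172 203 232 249 254 256]
240 [734 734 731 727 725 717 687 612 517 473 478 490 496 509] [578 522 503 497 482 444 390 381 473 607 688 708 705 711 726]
255 [737 736 731 725 715 694 629 500 351 249 198 176 162 149] [208 207 201 189 175 190 268 414 574 674 699 692 698 722 738]
270 [270 315 424 565 662 670 581 427 303 258 256 258 258 258] [258 257 257 258 267 310 420 567 665 682 618 489 363 297 276]
```

```bash
python3 - <<'E'
from h import *
c,im=see()
for n,u,v,z in [("low",255,312.2,.036),("low",270,311.3,.036),("up",255,255.4,.036),("up",255,255.4,0),("up",270,254.9,.036),("up",270,254.9,0),("modtop",301,249.7,.094),("modlow",302,310.3,0),("modlow",302,310.3,.005),("post",306.7,300.1,.101),("hinge",282,243,.064)]: print(n,u,z,pt(c,u,v,z)[:2].round(4))
E
```

```text
low 255 0.036 [0.3953 0.1446]
low 270 0.036 [0.397  0.1041]
up 255 0.036 [0.5497 0.1444]
up 255 0 [0.5538 0.1483]
up 270 0.036 [0.5503 0.1033]
up 270 0 [0.5545 0.1064]
modtop 301 0.094 [0.5561 0.0164]
modlow 302 0 [0.399  0.0188]
modlow 302 0.005 [0.3989 0.0186]
post 306.7 0.101 [0.4229 0.003 ]
hinge 282 0.064 [0.5788 0.0684]
```

The module is centred on the bay to within about 1 mm and square. Now I'll push it straight in.

```bash
python3 -m crank '[[[6,0,0,0,1],[12,0,0,0,1],[18,0,0,0,1],[24,0,0,0,1],[30,0,0,0,1],[36,0,0,0,1],[42,0,0,0,1],[48,0,0,0,1],[54,0,0,0,1],[60,0,0,0,1]]]';python3 -m crank '[[[5,0,0,0,1],[10,0,0,0,1],[15,0,0,0,1],[20,0,0,0,1],[25,0,0,0,1],[30,0,0,0,1]]]'; python3 - <<'E'
from h import *
c,im=see()
cv2.imwrite("pics/d4.png",cv2.resize(im[205:345,215:400,::-1],None,fx=4.2,fy=4.2,interpolation=cv2.INTER_CUBIC))
E
```

```text
time: 6.6
ee_pos: [0.4757, 0.0036, 0.0305]
eef_rot: [0.701, 0.713, -0.0, 0.0]
ft_force: [0.2, -6.2, 2.5]
width: 0.0872
grip_force: 3.2
time: 7.2
ee_pos: [0.4752, 0.0335, 0.0305]
eef_rot: [0.701, 0.713, -0.001, 0.0]
ft_force: [-0.2, -6.4, 1.9]
width: 0.0872
grip_force: 3.3
```

View pics/d4.png

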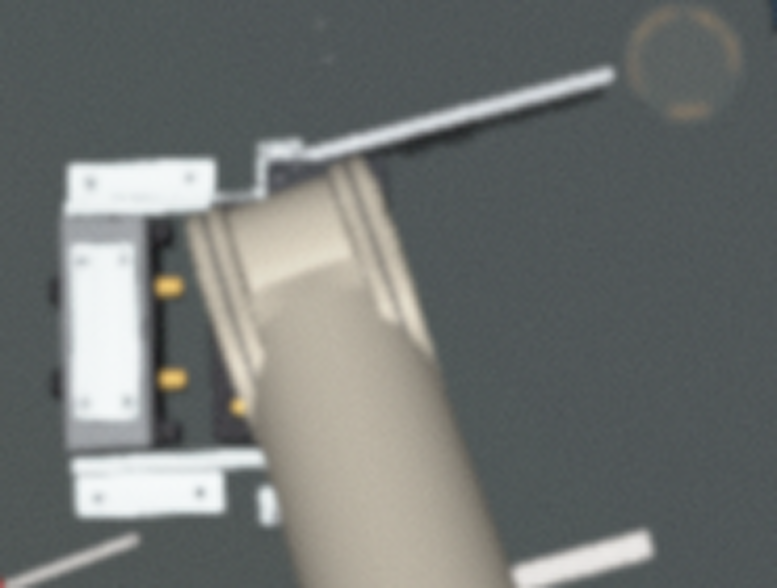

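The module is between the rails, with its leading edge at crop x≈218 and its post at (238,406). The force is steady at 6 N and about 32 mm remains, so I'll finish in small steps.

```bash
python3 -m crank '[[[4,0,0,0,1],[8,0,0,0,1],[12,0,0,0,1],[16,0,0,0,1],[20,0,0,0,1],[24,0,0,0,1]]]';python3 -m crank '[[[2,0,0,0,1],[4,0,0,0,1]]]';python3 -m crank '[[[1.5,0,0,0,1],[3,0,0,0,1]]]'
```

```text
time: 7.85
ee_pos: [0.4747, 0.0571, 0.0306]
eef_rot: [0.701, 0.713, -0.001, 0.0]
ft_force: [-1.5, -8.3, 5.1]
width: 0.087
grip_force: 4.5
time: 8.05
ee_pos: [0.4746, 0.0604, 0.0306]
eef_rot: [0.701, 0.713, -0.001, 0.001]
ft_force: [-1.1, -11.6, 6.2]
width: 0.0872
grip_force: 6.1
time: 8.25
ee_pos: [0.4746, 0.0616, 0.0307]
eef_rot: [0.701, 0.713, -0.002, 0.001]
ft_force: [-2.8, -22.3, 11.7]
width: 0.0868
grip_force: 11.1
```

```bash
python3 -m crank '[[[0.7,0,0,0,1],[0.7,0,0,0,1],[0.7,0,0,0,1],[0.7,0,0,0,1]]]';python3 -m crank '[[[-3,0,0,0,1],[-8,0,0,0,1],[-16,0,0,0,1],[-30,0,0,0,1],[-45,0,0,0,1],[-70,0,0,0,1],[-100,0,0,0,1],[-100,0,-50,0,1],[-100,0,-100,0,0],[-100,0,-150,0,-1],[-140,0,-150,0,-1],[-180,0,-150,0,-1],[-180,0,-150,0,-1]]]'; python3 - <<'E'
from h import *
c,im=see()
cv2.imwrite("pics/d5.png",cv2.resize(im[205:345,215:400,::-1],None,fx=4.2,fy=4.2,interpolation=cv2.INTER_CUBIC))
for x in blobs(c,im,.101,(240,300,240,310)): print(x[0].round(1),x[1],x[2].round(4))
E
```

```text
time: 8.65
ee_pos: [0.4745, 0.0616, 0.0307]
eef_rot: [0.701, 0.713, -0.002, 0.001]
ft_force: [-2.1, -20.9, 10.6]
width: 0.0869
grip_force: 10.2
time: 9.95
ee_pos: [0.4773, -0.1194, 0.1805]
eef_rot: [0.703, 0.711, -0.0, 0.0]
ft_force: [-0.7, 0.2, -0.7]
width: 0.0551
grip_force: 0.0
[260.5 259.5] [259 258   4   4  12] [0.5311 0.1228 0.101 ]
[253.  272.8] [252 271   3   4  10] [0.4964 0.1425 0.101 ]
[253.6 294.7] [253 293   2   4   7] [0.4392 0.1411 0.101 ]
[261.5 301.5] [260 300   4   4  12] [0.4212 0.1206 0.101 ]
```

View pics/d5.png

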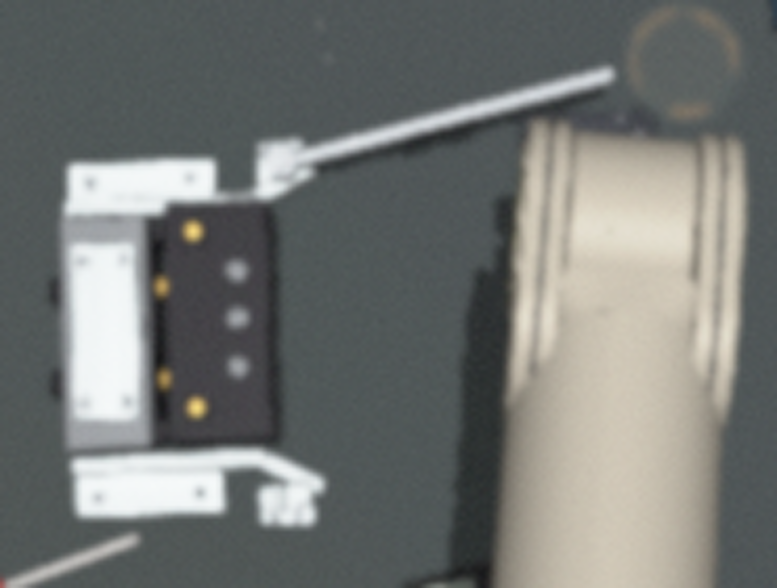

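The picture shows the module square between the rails: lid front edge at crop x≈166, rear at 272-278, posts at (193,231) and (197,407). I'll check the seating depth numerically.

```bash
python3 - <<'E'
from h import *
c,im=see()
G=cv2.GaussianBlur(cv2.resize(im[205:345,215:400],None,fx=4.2,fy=4.2,interpolation=cv2.INTER_CUBIC),(0,0),1).astype(int).sum(2)
a=cv2.imread("pics/crop0.png").astype(int)
g=lambda x,y,z:pt(c,215+(x+.5)/4.2-.5,205+(y+.5)/4.2-.5,z)[:2].round(4)
for y in (286,378):
    print("plunger R",a[y,168:200:2,2])
for y in (250,330,420): print("front",G[y,150:182:2],"rear",G[y,262:294:2])
print(g(185,286,.03),g(188,378,.03)); print(g(166,330,.094),g(272,330,.094),g(278,330,0))
print([g(281,160,.064),g(612,75,.061)])
s=r.camera("side");cv2.imwrite("pics/s5.png",cv2.resize(s["image"][240:350,260:420,::-1],None,fx=4.8,fy=4.8,interpolation=cv2.INTER_CUBIC))
E
```

```text
plunger R [236 234 235 228 220 202 176 147 119 102  88  86  83  83  83  84]
plunger R [234 235 237 236 236 230 220 201 173 145 114  96  84  85  84  83]
front [182 138 102  86  88 104 128 147 168 183 193 200 203 204 202 196] rear [196 183 168 155 150 150 158 175 197 218 233 243 246 250 252 255]
front [256 217 173 138 111 102 109 127 151 171 185 191 196 201 205 205] rear [199 190 175 159 148 142 147 165 188 209 223 237 248 255 256 255]
front [324 271 219 184 157 142 134 135 144 159 175 183 192 202 209 207] rear [217 213 204 195 184 167 155 153 161 178 197 217 230 243 253 256]
[0.5025 0.1351] [0.4427 0.1333]
[0.4697 0.1404] [0.4685 0.0742] [0.4749 0.0767]
[array([0.5796, 0.0697]), array([ 0.6319, -0.1445])]
```

View pics/s5.png

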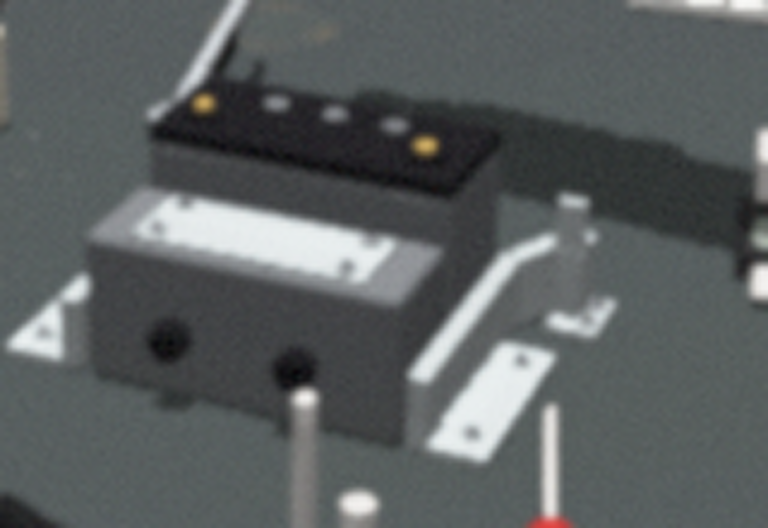

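The front face is measured at 0.140, against pads expected at ~0.139, and a hard stop was felt, so the module is home and square. Now for the bar: I'll move the closed fingers to its outer side.

```bash
python3 -m crank '[[[15,45,0,0,-1],[30,90,0,0,-1],[40,135,0,0,-1],[49,174,0,0,-1],[49,174,0,0,-1],[49,174,40,0,-1],[49,174,80,0,-1],[49,174,120,0,-1],[49,174,141,0,-1],[49,174,141,0,-1],[49,174,141,0,-1]]]'; python3 - <<'E'
from h import *
s=r.read_state(); p=s["ee_pos"]; th=2*np.arctan2(s["eef_rot"][1],s["eef_rot"][0]); x=np.array([np.cos(th),np.sin(th)]); y=np.array([np.sin(th),-np.cos(th)])
H=np.array([.5796,.0697]); print(p,np.degrees(th))
for q in range(105,-11,-7):
    A=np.radians(181.1+q); u=np.array([np.cos(A),np.sin(A)]); n=np.array([-u[1],u[0]])
    d=.004+.015*abs(n@y)+.0095*abs(n@x); T=H+.14*u+d*n; e=T-p[:2]
    print(q,(1000*np.array([e@x,e@y])).round(0),T.round(3))
E
```

```text
time: 11.2
ee_pos: [0.6511, -0.0606, 0.0405]
eef_rot: [0.7, 0.714, 0.0, -0.0]
ft_force: [0.2, -0.6, 0.3]
width: 0.0004
grip_force: 0.0
[ 0.65112835 -0.0606391   0.04047683] 91.11068459682309
105 [  2. -13.] [ 0.639 -0.059]
98 [ -4. -30.] [ 0.622 -0.065]
91 [ -8. -47.] [ 0.604 -0.07 ]
84 [-10. -64.] [ 0.587 -0.071]
77 [ -9. -80.] [ 0.571 -0.072]
70 [ -7. -97.] [ 0.554 -0.07 ]
63 [  -3. -113.] [ 0.538 -0.066]
56 [   3. -129.] [ 0.522 -0.06 ]
49 [  12. -145.] [ 0.506 -0.052]
42 [  22. -159.] [ 0.492 -0.041]
35 [  35. -172.] [ 0.478 -0.029]
28 [  49. -183.] [ 0.467 -0.015]
21 [  65. -193.] [0.457 0.   ]
14 [  82. -201.] [0.449 0.017]
7 [ 100. -206.] [0.443 0.035]
0 [ 118. -209.] [0.44  0.054]
-7 [ 134. -210.] [0.439 0.069]
```

```bash
python3 -m crank '[[[2,-13,1,0,-1],[-4,-30,1,0,-1],[-8,-47,1,0,-1],[-10,-64,1,0,-1],[-9,-80,1,0,-1],[-7,-97,1,0,-1],[-3,-113,1,0,-1],[3,-129,1,0,-1],[12,-145,1,0,-1],[22,-159,1,0,-1],[35,-172,1,0,-1],[49,-183,1,0,-1],[65,-193,1,0,-1],[82,-201,1,0,-1],[100,-206,1,0,-1],[110,-208,1,0,-1]]]'; python3 -m crank '[[[3,0,0,0,-1],[6,0,0,0,-1],[8,0,0,0,-1],[8,0,0,0,-1]]]'
```

```text
time: 12.8
ee_pos: [0.4408, 0.0466, 0.0392]
eef_rot: [0.7, 0.714, 0.0, 0.0]
ft_force: [0.5, -1.7, -0.3]
width: 0.0008
grip_force: 0.3
time: 13.2
ee_pos: [0.4407, 0.0481, 0.0389]
eef_rot: [0.702, 0.712, -0.003, 0.001]
ft_force: [-5.3, -17.8, 12.1]
width: 0.0
grip_force: 8.9
```

It's blocked firmly, 5 mm before my estimate, which is the same offset I saw when pushing the module. I'll back away and look.

```bash
python3 -m crank '[[[-5,0,0,0,-1],[-20,0,0,0,-1],[-50,0,0,0,-1],[-80,0,-30,0,-1],[-110,0,-80,0,-1],[-150,0,-130,0,-1],[-200,0,-150,0,-1],[-200,0,-150,0,-1],[-200,0,-150,0,-1]]]'; python3 - <<'E'
from h import *
c,im=see()
cv2.imwrite("pics/d6.png",cv2.resize(im[225:345,215:315,::-1],None,fx=4.9,fy=4.9,interpolation=cv2.INTER_CUBIC))
for x in blobs(c,im,.101,(240,300,240,310)): print(x[0].round(1),x[1],x[2].round(4))
E
```

```text
time: 14.1
ee_pos: [0.4453, -0.151, 0.1905]
eef_rot: [0.702, 0.712, 0.001, 0.002]
ft_force: [0.4, 1.9, -0.8]
width: 0.0008
grip_force: 0.0
[260.5 259.5] [259 258   4   4  12] [0.5311 0.1228 0.101 ]
[252.8 272.5] [252 271   3   4  10] [0.4972 0.1431 0.101 ]
[253.6 294.7] [253 293   2   4   7] [0.4392 0.1411 0.101 ]
[261.5 301.5] [260 300   4   4  12] [0.4212 0.1206 0.101 ]
```

View pics/d6.png

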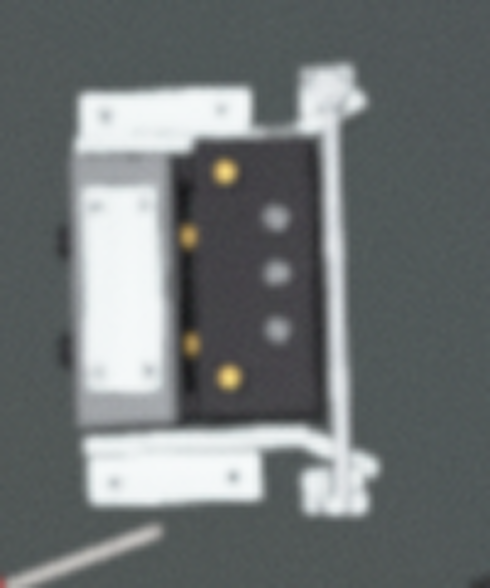

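The bar runs from (332,110) to (344,500) in the crop, parallel to the bay with its end in the keeper. The module posts haven't moved and the arm is clear.

```bash
python3 -c "
from bench import r
print(r.close_job())"
```

```text
the job is handed in; nothing more can be done
None
```

I handed the job in: the camera views and the hard stop I felt show the module square and fully home and the bar shut at its keeper. I couldn't read the contact and bar joints directly, and the hand-in returned no verdict. The arm ended clear of everything.

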